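# Clamp the microplate on the slant rest

### The job

The microplate lies loose on the slant rest. Fit the loose crank over the hexagon hidden in the black collar, turn the cam until its nose points straight at the blue jaw, so that the jaw clamps the plate against its stop, then take the crank off again and stand it upright on the bench pad, clear of the rest. Leave the plate lying on the rest, do not let the crank fall over, and do not knock over or shove the bottles and the jar standing round it.

Things in the scene. Friction and masses are not known exactly. Their poses are not given: they have to be found in the camera images.
- crank: loose steel crank with black knob, about 0.32 kg, standing on its socket; origin: centre of its lower end, z up its axis, x along its arm. Hexagon socket 23.6 mm across flats, 22 mm deep, opens downward; outside of the socket: hexagon 34 mm across flats, z 0 to 34 mm. All its hexagons have flats facing x and every 60 degrees. Arm 15 mm wide, z 26 to 35 mm, out to x = 82 mm
- crank_head (a point): centre of the crank's solid hexagon head, 56 mm above the crank's lower end on its axis: 30 mm across flats, z 34 to 70 mm above the lower end, flats facing the crank's x and every 60 degrees; a good place to grip
- crank_knob (a point): middle of the crank's upright black knob, diameter 20 mm, at x = 72 mm on the arm, z 36 to 74 mm above the crank's lower end
- spindle (a point): on the cam's axis, on the round shoulder at the foot of its hexagon, where the crank's lower end rests when home (origins together, z along z). z: along the axis, out of the deck, 30 degrees from vertical, leaning to the low side of the rest; x: up the slope; y: across it, to jaw and plate. The hexagon, 22 mm across flats, rises 14 mm, then tapers over 7 mm to 18 mm. Deck 24 mm below
- collar_mouth (a point): centre of the mouth of the fixed black guard collar round the hexagon (bore 43 mm, outside 50 mm); 24 mm along z from point spindle, 3 mm above the hexagon's tip. Axes as the spindle's. Nothing on the rest stands higher over the deck than the collar (48 mm)
- cam (a joint): angle of the lobed steel cam about the spindle's z, rad, anticlockwise from above; endless, stays where left (friction 0.12 N m, torque under 0.5 N m). 0: nose (red top, 37.5 mm from the axis) along the spindle's -y, away from the jaw; pi or -pi: nose squarely on the jaw, meeting it about 1 rad before. At 0 the hexagon's flats face the spindle's x and every 60 degrees, turning with it
- jaw (a joint): travel of the blue jaw (70 x 16 x 14 mm, the cam's sprung follower, sliding between two guides) towards the plate, m: 0 drawn back by its spring, about 0.012 with the cam's nose squarely on it
- pad: black rubber pad, 60 mm wide, 8 mm thick, sprung (gives up to 5 mm) on the plate side of the blue jaw; carried by the jaw. Origin in its middle at deck level; axes as the spindle's
- plate: white 96-well plate, 122 x 85 x 16 mm, loose on the deck, lower long edge on the rest's lip; origin: centre of its underside, z out of the deck, x (long side) along the spindle's y. Up to 5 mm play to the metal stop at its far end; the jaw slides it there
- plate_rest: pale grey-blue slant rest, fixed, 136 x 236 mm, deck sloping 30 degrees; origin on the bench under the deck's middle, x horizontal, uphill. Deck's middle 52 mm high, rear edge 86 mm; sides at y = -114 and +122 mm. Cam axis at y = -69 mm, plate and stop on the +y side
- buffer_bottle: clear bottle with blue cap, diameter 52 mm, 105 mm high; origin at the centre of its foot
- orange_label_bottle: clear bottle, white ribbed cap, label with an orange stripe, 63 mm wide, 136 mm high; origin at the centre of its foot
- sample_jar: white jar with an orange lid, diameter 57 mm, 65 mm high; origin at the centre of its foot
Things that resemble listed ones, but are neither listed nor needed, are in the scene too. What is shaped like the orange_label_bottle but turquoise or yellow is not meant.

How it is judged:
On the way, in this order (a step that is already met when the one before it is completed fails the run):
1. the crank is fully home on the hexagon, its lower end within 5 mm of the shoulder (distance between crank and spindle below 0.005 m and angle between the z axis of crank and the z axis of spindle, either way round below 0.1 rad), for 0.2 s.
2. with the crank on, the cam's nose points at the jaw within 0.25 rad (all of step 1 and (value of joint cam between 2.89 and 3.39 rad or value of joint cam between -3.39 and -2.89 rad)), for 0.2 s.
At the end, for the whole second after the job is handed in: Cam nose at the jaw within 0.25 rad, jaw out over 10 mm and pressing the plate (over 1.5 N), plate flat on the deck (0.06 rad), crank upright (0.1 rad) and still on the bench pad, 80 mm or more from the spindle, bottles and jar upright ((value of joint cam between 2.89 and 3.39 rad or value of joint cam between -3.39 and -2.89 rad) and value of joint jaw above 0.01 m and contact force between pad and plate above 1.5 N and angle between the z axis of plate and the z axis of spindle, either way round below 0.06 rad and height (world z) of crank below 0.006 m and angle between crank's own z axis and vertical below 0.1 rad and horizontal distance between crank and spindle above 0.08 m and linear speed of crank below 0.02 m/s and angle between each of buffer_bottle, orange_label_bottle, sample_jar's own z axis and vertical below 0.2 rad); the robot touches nothing.
It fails at once if a bottle or the jar is knocked over or shoved by more than 30 mm (angle between any of buffer_bottle, orange_label_bottle, sample_jar's own z axis and vertical above 0.5 rad or distance of any of buffer_bottle, orange_label_bottle, sample_jar from where it was at the start of the episode above 0.03 m).
It fails at once if the crank falls over (angle between crank's own z axis and vertical above 1.2 rad).
It fails at once if the plate is lifted or tipped off the rest (angle between the z axis of plate and the z axis of spindle, either way round above 0.25 rad or distance of plate from where it was at the start of the episode above 0.03 m).
It also fails if it takes over 58 s, if anything falls off the work surface, if the arm or the gripper's body presses on something with over 40 N, if the wrist force passes 120 N, or if a joint passes its speed limit or range.

### The arm

A 6-joint arm with a two-finger parallel gripper is mounted at the origin on a cart in front of the work surface, level with it; the furniture and walls round the work are solid. World frame = base frame: x ahead of the robot, y to its left, z up, the work surface at z = 0. Lengths are in m, angles in rad, forces in N, time in s.
With the tool pointing down it reaches from about 0.275 to 0.875 m from the base axis. Payload 12.5 kg.
Tool frame: the origin (TCP) lies on the centre line of the jaws, within the pads' length; the fingertips stand r.finger_overhang ahead of it and the grasp point (between the pads) lies 3 mm ahead of it (r.finger_overhang is the distance from the TCP to the fingertips, in m); z points along the fingers, y is the line along which they close (so a half turn about z gives the same grasp; the last joint's range is limited). The gripper opens to 85 mm and grips with 20 to 120 N. Pads are 22 mm wide; open, the fingers measure 114 mm over their backs; the gripper's body (76 mm by 85 mm) begins 54 mm behind the grasp point. The pads swing forward as they close: fully open they stand 13 mm farther back than shut.
Start: joints at [-1.188, 0.351, 1.652, -0, 1.139, -0.085], TCP at [0.248, -0.491, 0.253] pointing down, gripper open.
Joint ranges: [-2.75, 2.75], [-0.79, 2.1], [0.01, 2.65], [-1.57, 4.71], [0.07, 3.14], [-2.87, 2.87]. Speed limits (rad/s): [2.22, 2.22, 2.79, 3.14, 3.14, 3.14].

### API

Orientations are given as a unit quaternion [x, y, z, w].
In Python, from cell import r, optics gives the robot as it stands. The module is installed in compiled form; this text tells all that it offers. Calls block until the motion is done:
- r.move_to(position, orientation): joint-space move of the TCP to a pose.
- r.move_linear(position, rot=None, vel=0.15): straight line of the TCP; rot=None keeps the orientation; vel is the mean speed in m/s.
- r.set_joints(angles): joint-space move.
- r.set_gripper(opening, squeeze=None): opening from 0.0 (shut) to 1.0 (fully open); squeeze is the grip in N (None keeps the last); returns when the fingers have stopped.
- r.sleep(seconds).
- r.inverse_kinematics(position, orientation): joint angles nearest the present ones, or None.
- optics.get_image(name): name is "side" or "top" or "wrist"; returns a dict with "pixels" (384x512x3 uint8, red, green, blue), "depth" (384x512 float32, m along the optical axis (not along the pixel's ray), 0 where there is no reading), "fx", "fy", "cx", "cy" (pixels), "camera_from_world" (4x4, takes a point from world to camera coordinates); the wrist camera has in their place "mount" (4x4, takes a point from camera to tool coordinates, whose origin is the TCP and whose axes are the flange's). Camera axes: x right, y down, z forward; pixel columns grow to the right and rows downward; lengths in m; the calibration is good to about 2 mm. A picture is of the moment at which its call begins: read the wrist's pose just before it.
A pose or a line that the arm cannot do raises r.PlanningError and nothing moves.
- r.hand_in(): hands the job in; it is judged then, once.
Readings, each from a call of its own:
- r.current_t(): time.
- r.current_q(): joint angles.
- r.current_qvel(): joint speeds.
- r.current_effort(): joint torques, N m.
- r.current_tool_pos(): TCP position.
- r.current_ee_rot(): TCP orientation.
- r.current_contact_force(): force on the tool from outside, world axes, zero at the start.
- r.current_torque(): the same for the moment, N m.
- r.current_opening(): opening from 0.0 (shut) to 1.0 (fully open).
- r.current_finger_force(): force on a finger pad.
Only numpy, scipy, OpenCV 4.12 (cv2) and the standard library are available. Lean on these libraries where they do the work, as an engineer would, in place of code of your own. Each camera call takes 0.05 s, during which the arm holds its last target. There are 200 camera calls.

## Working session

There is one attempt and no reset: what is moved stays moved. The work goes in short steps, each a Python script; the robot and the scene stay as the last script left them, time stands still between calls to the robot, and variables do not carry over. Pictures are saved under pics/ and viewed, at most 10 in all, crops included, and the job is handed in when it is done.

```bash
mkdir -p pics
cat > h.py <<'E'
import numpy as np, cv2, pickle
from scipy.spatial.transform import Rotation as R
from cell import r, optics
def snap(name,fn):
    p=r.current_tool_pos(); q=r.current_ee_rot()
    d=optics.get_image(name); d=dict(d)
    if 'mount' in d:
        T=np.eye(4);T[:3,:3]=R.from_quat(q).as_matrix();T[:3,3]=p
        d['wfc']=T@np.array(d['mount'])
    else: d['wfc']=np.linalg.inv(np.array(d['camera_from_world']))
    pickle.dump(d,open(f'pics/{fn}.pkl','wb'))
    cv2.imwrite(f'pics/{fn}.png',d['pixels'][:,:,::-1]); return d
def load(fn): return pickle.load(open(f'pics/{fn}.pkl','rb'))
def cloud(d):
    v,u=np.mgrid[:384,:512]; z=d['depth']
    c=np.stack([(u-d['cx'])/d['fx']*z,(v-d['cy'])/d['fy']*z,z],-1)
    P=c@d['wfc'][:3,:3].T+d['wfc'][:3,3]; P[z==0]=np.nan; return P
def proj(d,P):
    P=np.atleast_2d(P); c=(P-d['wfc'][:3,3])@d['wfc'][:3,:3]
    return np.c_[c[:,0]/c[:,2]*d['fx']+d['cx'],c[:,1]/c[:,2]*d['fy']+d['cy']]
E
python3 - <<'E'
from h import *
a=snap('top','top0');b=snap('side','side0')
for d in(a,b):print(d['fx'],d['wfc'].round(3).tolist())
print(r.finger_overhang,r.current_t(),r.current_ee_rot())
print(np.array(snap('wrist','w0')['mount']).round(3))
cv2.imwrite('pics/both.png',np.hstack([cv2.resize(x['pixels'],(400,300))for x in(a,b)])[:,:,::-1])
cv2.imwrite('pics/topL.png',cv2.resize(a['pixels'],(800,600),interpolation=cv2.INTER_CUBIC)[:,:,::-1])
E
```

```text
358.7720205907616 [[0.009, -0.989, 0.146, 0.405], [-1.0, -0.011, -0.011, -0.063], [0.012, -0.146, -0.989, 1.022], [0.0, 0.0, 0.0, 1.0]]
447.4052856921047 [[0.998, -0.031, 0.057, 0.461], [-0.065, -0.434, 0.899, -1.014], [-0.003, -0.9, -0.435, 0.534], [0.0, 0.0, 0.0, 1.0]]
0.022 0.1 [ 9.72769756e-01  2.31773042e-01 -7.80290668e-05 -5.03017289e-04]
[[ 0.001 -0.956 -0.295  0.074]
 [ 1.     0.     0.001  0.001]
 [-0.001 -0.295  0.956 -0.12 ]
 [ 0.     0.     0.     1.   ]]
```

View pics/topL.png

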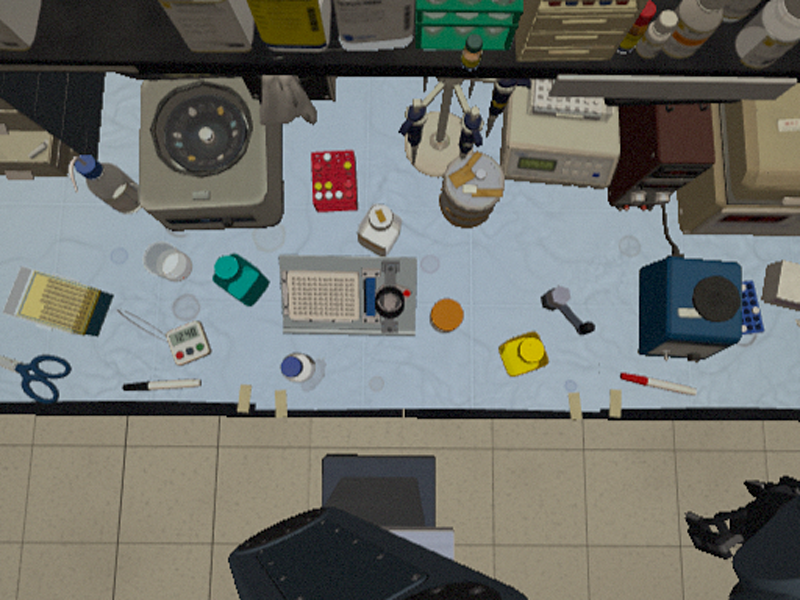

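View pics/side0.png

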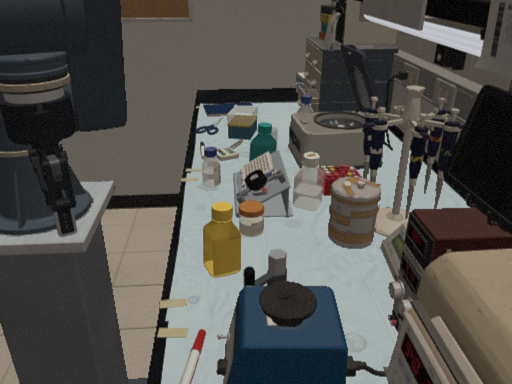

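The top view shows the crank head at (562,297) with its knob at (587,327), the collar at (391,302), the red cam nose at about (407,294), and the jar at (447,315). The rest runs from x=280 to 416. All of these are in the 800x600 enlargement.

Run:
```python
from h import *
d=load('top0');P=cloud(d)
for n,u,v in [('head',561,295),('knob',586,327),('collarleft',377,303),('collarin',391,302),('nose',407,294),('jaw',370,296),('jar',447,315),('buf',292,365),('orange',381,217),('corner',282,257),('c2',415,258),('c3',415,333),('c4',283,333),('bench',470,260),('yellow',527,350)]:
    print(n,P[int(v/1.5625),int(u/1.5625)].round(4))
# head top
m=(P[...,2]>.06)&(P[...,2]<.08)&(P[...,1]<-.25)&(P[...,1]>-.45)&(P[...,0]<.5)&(P[...,0]>.3)
print(m.sum(), np.nanmean(P[m],0))
print(np.c_[P[m],np.argwhere(m)[:,::-1]].round(3))
```

```text
head [ 0.5551 -0.3403  0.0738]
knob [ 0.4988 -0.3808  0.0752]
collarleft [ 0.5365 -0.0245  0.0849]
collarin [ 0.5355 -0.0484  0.0941]
nose [ 0.5529 -0.0747  0.0691]
jaw [ 0.5495 -0.0103  0.0691]
jar [ 0.5181 -0.1443  0.0724]
buf [0.4298 0.1117 0.1076]
orange [ 0.6699 -0.0295  0.1397]
corner [0.6123 0.1386 0.0867]
c2 [ 0.6121 -0.0872  0.0876]
c3 [ 0.4899 -0.0899  0.0206]
c4 [0.489  0.1482 0.002 ]
bench [ 0.6299 -0.1916 -0.0008]
yellow [ 0.4547 -0.2649  0.1354]
36 [ 0.48006759 -0.3558662   0.07128178]
[[ 4.99e-01 -3.78e-01  6.80e-02  3.73e+02  2.09e+02]
 [ 4.99e-01 -3.79e-01  7.20e-02  3.74e+02  2.09e+02]
 [ 4.99e-01 -3.81e-01  7.50e-02  3.75e+02  2.09e+02]
 [ 4.99e-01 -3.83e-01  7.60e-02  3.76e+02  2.09e+02]
 [ 4.99e-01 -3.86e-01  7.50e-02  3.77e+02  2.09e+02]
 [ 4.99e-01 -3.88e-01  7.60e-02  3.78e+02  2.09e+02]
 [ 4.99e-01 -3.92e-01  7.50e-02  3.79e+02  2.09e+02]
 [ 4.99e-01 -3.94e-01  7.50e-02  3.80e+02  2.09e+02]
 [ 4.97e-01 -3.78e-01  6.70e-02  3.73e+02  2.10e+02]
 [ 4.97e-01 -3.80e-01  6.80e-02  3.74e+02  2.10e+02]
 [ 4.96e-01 -3.81e-01  7.40e-02  3.75e+02  2.10e+02]
 [ 4.96e-01 
[... 613 characters left out ...]
 2.11e+02]
 [ 4.92e-01 -3.83e-01  6.10e-02  3.74e+02  2.12e+02]
 [ 4.92e-01 -3.84e-01  6.50e-02  3.75e+02  2.12e+02]
 [ 4.92e-01 -3.86e-01  6.80e-02  3.76e+02  2.12e+02]
 [ 4.91e-01 -3.87e-01  7.30e-02  3.77e+02  2.12e+02]
 [ 4.92e-01 -3.91e-01  6.80e-02  3.78e+02  2.12e+02]
 [ 4.32e-01 -2.51e-01  6.50e-02  3.26e+02  2.34e+02]
 [ 4.29e-01 -2.52e-01  6.10e-02  3.26e+02  2.35e+02]
 [ 4.29e-01 -2.51e-01  7.60e-02  3.27e+02  2.35e+02]
 [ 4.26e-01 -2.52e-01  7.30e-02  3.27e+02  2.36e+02]
 [ 4.24e-01 -2.54e-01  6.30e-02  3.27e+02  2.37e+02]
 [ 4.24e-01 -2.53e-01  7.90e-02  3.28e+02  2.37e+02]
 [ 4.21e-01 -2.56e-01  6.50e-02  3.28e+02  2.38e+02]
 [ 4.19e-01 -2.58e-01  6.80e-02  3.29e+02  2.39e+02]]
```

```bash
cat >> h.py <<'E'
def ori(zdir,ydir):
    z=np.array(zdir,float);z/=np.linalg.norm(z);y=np.array(ydir,float);y-=z*(y@z);y/=np.linalg.norm(y)
    return R.from_matrix(np.c_[np.cross(y,z),y,z]).as_quat()
def down(psi): return ori([0,0,-1],[np.cos(psi),np.sin(psi),0])
# spindle frame (approx.: rest yaw 0)
RS=R.from_euler('y',-30,degrees=True).as_matrix()
def tilt(psi): # tool y at angle psi (from spindle x, ccw) in the spindle frame
    return ori(-RS[:,2],RS@[np.cos(psi),np.sin(psi),0])
E
python3 - <<'E'
from h import *
print(RS.round(3))
a0=np.arctan2(-.046,-.058)
for g in (60,120,240,300):
    p=a0+np.radians(g); q=r.inverse_kinematics([.553,-.34,.12],down(p)); print(g,np.degrees(p).round(),None if q is None else np.round(q,2))
S=np.array([.535,-.044,.073])
for h in(.058,.12):
  for p in range(-180,180,20):
    q=r.inverse_kinematics(S+RS[:,2]*h,tilt(np.radians(p))); print(h,p,None if q is None else np.round(q,2))
E
```

```text
[[ 0.866 -0.    -0.5  ]
 [ 0.     1.    -0.   ]
 [ 0.5    0.     0.866]]
60 -82.0 [-0.62  0.68  1.48 -0.    0.99  0.8 ]
120 -22.0 [-0.62  0.68  1.48 -0.    0.99 -0.25]
240 98.0 [-0.62  0.68  1.48 -0.    0.99 -2.34]
300 158.0 None
0.058 -180 [-0.23  0.35  2.18  0.88  0.15  2.06]
0.058 -160 [-0.23  0.35  2.18  0.88  0.15  1.71]
0.058 -140 [-0.23  0.35  2.18  0.88  0.15  1.36]
0.058 -120 [-0.23  0.35  2.18  0.88  0.15  1.01]
0.058 -100 [-0.23  0.35  2.18  0.88  0.15  0.66]
0.058 -80 [-0.23  0.35  2.18  0.88  0.15  0.31]
0.058 -60 [-0.23  0.35  2.18  0.88  0.15 -0.03]
0.058 -40 [-0.23  0.35  2.18  0.88  0.15 -0.38]
0.058 -20 [-0.23  0.35  2.18  0.88  0.15 -0.73]
0.058 0 [-0.23  0.35  2.18  0.88  0.15 -1.08]
0.058 20 [-0.23  0.35  2.18  0.88  0.15 -1.43]
0.058 40 [-0.23  0.35  2.18  0.88  0.15 -1.78]
0.058 60 [-0.23  0.35  2.18  0.88  0.15 -2.13]
0.058 80 [-0.23  0.35  2.18  0.88  0.15 -2.48]
0.058 100 [-0.23  0.35  2.18  0.88  0.15 -2.83]
0.058 120 None
0.058 140 [-0.23  0.35  2.18  0.88  0.15  2.76]
0.058 160 [-0.23  0.35  2.18  0.88  0.15  2.41]
0.12 -180 [-0.25  0.18  2.22  0.51  0.26  2.43]
0.12 -160 [-0.25  0.18  2.22  0.51  0.26  2.08]
0.12 -140 [-0.25  0.18  2.22  0.51  0.26  1.73]
0.12 -120 [-0.25  0.18  2.22  0.51  0.26  1.38]
0.12 -100 [-0.25  0.18  2.22  0.51  0.26  1.03]
0.12 -80 [-0.25  0.18  2.22  0.51  0.26  0.68]
0.12 -60 [-0.25  0.18  2.22  0.51  0.26  0.33]
0.12 -40 [-0.25  0.18  2.22  0.51  0.26 -0.02]
0.12 -20 [-0.25  0.18  2.22  0.51  0.26 -0.37]
0.12 0 [-0.25  0.18  2.22  0.51  0.26 -0.71]
0.12 20 [-0.25  0.18  2.22  0.51  0.26 -1.06]
0.12 40 [-0.25  0.18  2.22  0.51  0.26 -1.41]
0.12 60 [-0.25  0.18  2.22  0.51  0.26 -1.76]
0.12 80 [-0.25  0.18  2.22  0.51  0.26 -2.11]
0.12 100 [-0.25  0.18  2.22  0.51  0.26 -2.46]
0.12 120 [-0.25  0.18  2.22  0.51  0.26 -2.81]
0.12 140 None
0.12 160 [-0.25  0.18  2.22  0.51  0.26  2.78]
```

Run:
```python
from h import *
r.move_to([.553,-.34,.19],down(np.radians(-82))); a=snap('wrist','crank1'); print(r.current_t())
S=np.array([.535,-.044,.073])
r.move_to(S+RS[:,2]*.17,tilt(np.radians(-90))); b=snap('wrist','col1'); print(r.current_t(), r.current_q(), r.current_tool_pos()-S-RS[:,2]*.17)
for x in(a,b):print(x['fx'],x['fy'],x['cx'],x['cy'])
cv2.imwrite('pics/pair.png',np.hstack([cv2.resize(x['pixels'][:,80:432],(400,436),interpolation=cv2.INTER_CUBIC)for x in(a,b)])[:,:,::-1])
```

```text
1.5
2.75 [-0.27509698  0.04518509  2.23027796  0.37131309  0.38207306  0.98474503] [ 0.00099116 -0.00083294  0.0003814 ]
298.88303123926323 298.88303123926323 257.2596705373311 189.97760336445322
298.88303123926323 298.88303123926323 257.2596705373311 189.97760336445322
```

View pics/pair.png

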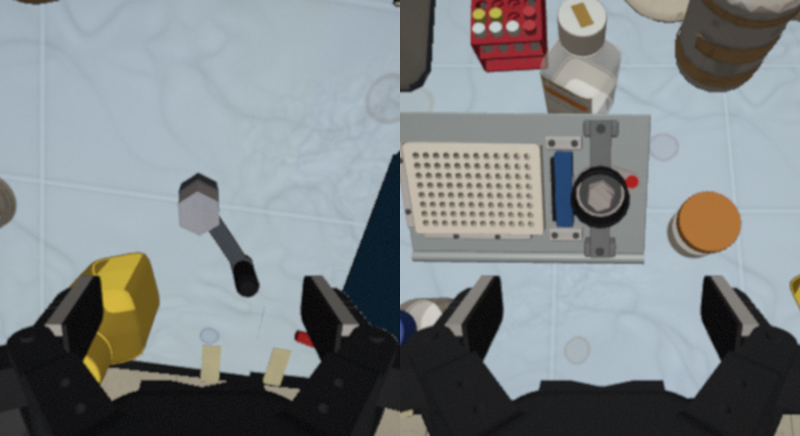

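The left half shows the crank head top at about (198,207) and the knob at (245,280). The right half shows the collar at (600,196), with the light hexagon visible inside, the red nose at (632,182) and the blue jaw at (563,190). Next I take closer crops.

Run:
```python
from h import *
a=load('crank1');b=load('col1')
def crop(d,u,v,w,h,k): return cv2.resize(d['pixels'][v:v+h,u:u+w],(w*k,h*k),interpolation=cv2.INTER_CUBIC)
x=crop(a,230,140,80,120,5); y=crop(b,220,130,80,120,5)
cv2.imwrite('pics/crops.png',np.hstack([x,y])[:,:,::-1])
```

```text
(no output)
```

View pics/crops.png

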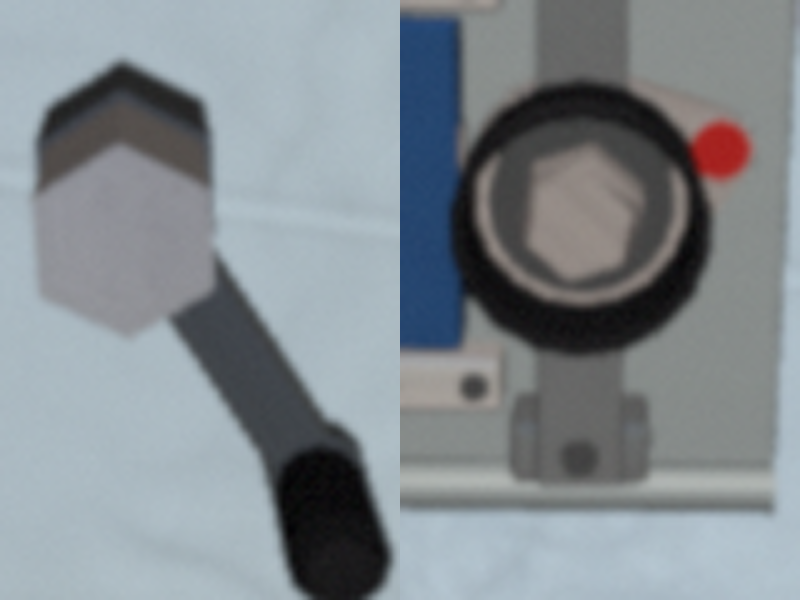

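```bash
cat > fit.py <<'E'
from h import *
from scipy.optimize import minimize
def ray(d,u,v,n,c):  # pixel ray with plane n.x=c
    k=d['wfc'][:3,:3]@np.array([(u-d['cx'])/d['fx'],(v-d['cy'])/d['fy'],1]); o=d['wfc'][:3,3]
    return o+k*((c-n@o)/(n@k))
K=5
def sil(d,polys,u0,v0,w,h):
    q=np.vstack([proj(d,p) for p in polys]); q=(q-[u0,v0]+.5)*K-.5
    m=np.zeros((h*K,w*K),np.uint8); cv2.fillConvexPoly(m,cv2.convexHull(q.astype(np.float32)).round().astype(np.int32),1); return m
def ngon(rad,z,n=60,ph=0.,):
    t=np.arange(n)*2*np.pi/n+ph; return np.c_[rad*np.cos(t),rad*np.sin(t),0*t+z]
def hexp(af,z,a): return ngon(af/np.sqrt(3),z,6,a+np.pi/6)
def best(f,x0,step):
    sim=np.vstack([x0]+[np.array(x0)+np.eye(len(x0))[i]*step[i] for i in range(len(x0))])
    return minimize(f,x0,method='Nelder-Mead',options=dict(initial_simplex=sim,xatol=1e-5,fatol=1e-5,maxiter=400))
def iou(a,b): return (a&b).sum()/((a|b).sum()+1)
E
python3 - <<'E'
from fit import *
d=load('crank1'); n=np.array([0,0,1.])
C=[(122,142),(212,190),(215,288),(131,337),(40,297),(36,194)]
p=np.array([ray(d,230+(x+.5)/5-.5,140+(y+.5)/5-.5,n,.07) for x,y in C]); c=p.mean(0)
e=p-c; ang=np.degrees(np.arctan2(e[:,1],e[:,0])); print('head',c.round(4),'R mm',(np.hypot(*e[:,:2].T)*1e3).round(1),'(17.3) flats',(ang%60+30).round(1))
k=ray(d,230+340/5,140+545/5,n,.074); print('knob',k.round(4),np.degrees(np.arctan2(*(k-c)[1::-1])),np.linalg.norm((k-c)[:2]))
P=cloud(d); print('head depth z',P[186:190,252:257,2].mean())
# deck
d=load('col1');P=cloud(d)
px=d['pixels'].astype(int); print('red px',np.argwhere((px[...,0]>150)&(px[...,1]<60))[:, ::-1].mean(0))
reg=np.zeros((384,512),bool); reg[135:215,283:297]=1
Q=P[reg]; Q=Q[~np.isnan(Q[:,0])]; Q=Q[Q[:,2]>.02]
cc=np.median(Q,0)
for _ in range(5):
    cc=Q.mean(0); nn=np.linalg.svd(Q-cc)[2][2]; nn*=np.sign(nn[2]); Q=Q[abs((Q-cc)@nn)<.002]
print('deck n',nn.round(4),cc.round(4),len(Q),'tilt',np.degrees(np.arccos(nn[2])),'yaw',np.degrees(np.arctan2(-nn[1],-nn[0])))
# fit spindle
u0,v0,w,h=220,130,80,120
img=cv2.resize(d['pixels'][v0:v0+h,u0:u0+w],(w*K,h*K),interpolation=cv2.INTER_CUBIC)
g=img.max(2); m=(g<75).astype(np.uint8)
nl,lab,st,_=cv2.connectedComponentsWithStats(m); i=1+st[1:,4].argmax(); print('dark bbox',st[i])
cs,_=cv2.findContours((lab==i).astype(np.uint8),cv2.RETR_EXTERNAL,cv2.CHAIN_APPROX_NONE); M=np.zeros_like(m); cv2.drawContours(M,cs,-1,1,-1)
def S2(x): return np.array([.535+x[0]*.866,-.044+x[1],.0728+x[0]*.5])
def f(x):
    T=lambda p:p@RS.T+S2(x)
    return -iou(M,sil(d,[T(ngon(.025,.024)),T(ngon(.025,-.010))],u0,v0,w,h))
for x0 in ([0,0],[.003,.003]):
    s=best(f,x0,[.004,.004]); print('S',S2(s.x).round(4),s.fun)
# with h free
def f3(x):
    T=lambda p:p@RS.T+S2(x)+RS[:,2]*x[2]
    return -iou(M,sil(d,[T(ngon(.025,.024)),T(ngon(.025,-.010))],u0,v0,w,h))
s3=best(f3,[*s.x,0],[.003,.003,.005]); print('free h',S2(s3.x),s3.x[2],s3.fun)
x=s.x
np.save('S.npy',S2(x))
T=lambda p:p@RS.T+S2(x)
vis=img.copy()
dr=lambda p,c:cv2.polylines(vis,[(((proj(d,T(p))-[u0,v0]+.5)*K-.5)*16).round().astype(np.int32)],True,c,1,cv2.LINE_AA,4)
dr(ngon(.025,.024),(255,255,0));dr(ngon(.0215,.024),(0,255,255))
for a,c in((35,(0,255,0)),(25,(255,0,255))): dr(hexp(.018,.021,np.radians(a)),c);dr(hexp(.022,.014,np.radians(a)),c)
cv2.imwrite('pics/ov.png',cv2.resize(vis,None,fx=1.5,fy=1.5)[:600,:,::-1])
E
```

```text
head [ 0.5546 -0.3395  0.07  ] R mm [17.3 17.  17.1 17.  17.6 17.2] (17.3) flats [40.1 40.4 39.8 40.8 41.5 38.7]
knob [ 0.5054 -0.3848  0.074 ] -137.31687764725112 0.06684270384375422
head depth z 0.06970322486709545
red px [200.78066038  65.74056604]
deck n [-0.4899 -0.2074  0.8467] [ 0.545  -0.0826  0.0464] 385 tilt 32.14072728227082 yaw 22.939742440853962
dark bbox [   49    79   262   278 34405]
S [ 0.5403 -0.0444  0.0759] -0.9042901627970764
S [ 0.5405 -0.044   0.076 ] -0.9041588694586049
free h [ 0.53785114 -0.04418021  0.07444615] -0.01475470774551408 -0.9791008419677687
```

View pics/ov.png

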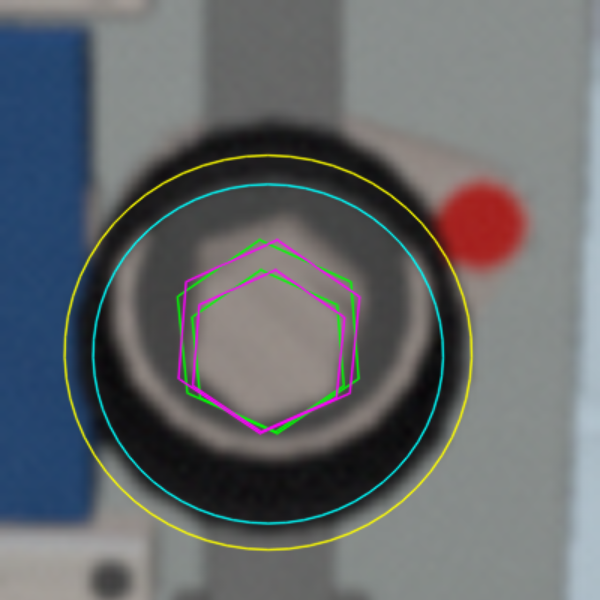

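Run:
```python
from fit import *
d=load('col1');P=cloud(d)
def at(x,y): # crop px
    u,v=220+x/5,130+y/5; q=P[int(v)-1:int(v)+2,int(u)-1:int(u)+2].reshape(-1,3); return np.nanmedian(q,0)
for n,x,y in [('deckR',350,40),('deckR2',340,300),('deckR3',350,420),('bar',180,30),('bar2',180,380),('rimL',60,230),('rimR',305,240),('rimB',182,345),('rimT',180,92),('hex',180,225),('jaw',30,200),('lip',200,485),('benchR',395,100),('nose',321,150),('gd',60,385)]:
    p=at(x,y); print(n,p.round(4),'h over deck(mid .553,.052):',round(float((p-[.553,0,.052])@RS[:,2]),4))
t=load('top0');Q=cloud(t)
# rest edges in top view: columns profile along rest at right side
for y0 in (-.08,):
  m=(abs(Q[...,1]-y0)<.006)&(Q[...,0]>.46)&(Q[...,0]<.64); s=Q[m]; s=s[s[:,0].argsort()]; print(s[::4].round(3).tolist())
```

```text
deckR [ 0.5799 -0.0806  0.067 ] h over deck(mid .553,.052): -0.0005
deckR2 [ 0.5298 -0.0801  0.0383] h over deck(mid .553,.052): -0.0003
deckR3 [ 0.5051 -0.0835  0.0232] h over deck(mid .553,.052): -0.001
bar [ 0.5725 -0.0446  0.0887] h over deck(mid .553,.052): 0.022
bar2 [ 0.5094 -0.0446  0.0521] h over deck(mid .553,.052): 0.0219
rimL [ 0.5305 -0.0222  0.093 ] h over deck(mid .553,.052): 0.0468
rimR [ 0.5297 -0.0681  0.0924] h over deck(mid .553,.052): 0.0466
rimB [ 0.5111 -0.0447  0.0814] h over deck(mid .553,.052): 0.0464
rimT [ 0.5558 -0.0447  0.0999] h over deck(mid .553,.052): 0.04
hex [ 0.532  -0.0447  0.091 ] h over deck(mid .553,.052): 0.0443
jaw [ 0.5449 -0.0134  0.0647] h over deck(mid .553,.052): 0.0151
lip [ 0.4898 -0.0492  0.0179] h over deck(mid .553,.052): 0.0021
benchR [ 5.909e-01 -9.990e-02 -2.000e-04] h over deck(mid .553,.052): -0.0641
nose [ 0.5543 -0.0733  0.0696] h over deck(mid .553,.052): 0.0146
gd [ 0.5095 -0.0188  0.0443] h over deck(mid .553,.052): 0.0151
[[0.46, -0.082, 0.002], [0.463, -0.085, 0.005], [0.466, -0.076, 0.002], [0.468, -0.085, 0.006], [0.4
[... 831 characters left out ...]
557, -0.075, 0.075], [0.558, -0.077, 0.072], [0.561, -0.086, 0.055], [0.563, -0.086, 0.058], [0.566, -0.08, 0.058], [0.568, -0.077, 0.06], [0.57, -0.075, 0.063], [0.572, -0.08, 0.067], [0.575, -0.075, 0.068], [0.576, -0.08, 0.063], [0.578, -0.08, 0.065], [0.58, -0.077, 0.07], [0.583, -0.085, 0.07], [0.585, -0.077, 0.073], [0.586, -0.08, 0.07], [0.588, -0.085, 0.071], [0.59, -0.085, 0.075], [0.592, -0.08, 0.078], [0.595, -0.085, 0.078], [0.595, -0.074, 0.075], [0.598, -0.074, 0.077], [0.6, -0.085, 0.081], [0.602, -0.074, 0.083], [0.604, -0.077, 0.086], [0.605, -0.079, 0.082], [0.607, -0.085, 0.086], [0.61, -0.077, 0.086], [0.612, -0.082, 0.086], [0.616, -0.079, 0.083], [0.637, -0.075, 0.001]]
```

Run:
```python
from fit import *
from scipy.optimize import least_squares
d=load('col1');P=cloud(d); O=np.array([.553,0,.052]); L=(P-O)@RS  # spindle-axis coords, h over deck
c0=np.array([-.005,-.0447])
rr=np.hypot(L[...,0]-c0[0],L[...,1]-c0[1])
rim=(L[...,2]>.0445)&(L[...,2]<.050)&(rr>.018)&(rr<.03)
q=L[rim]; s=least_squares(lambda x:np.hypot(q[:,0]-x[0],q[:,1]-x[1])-.02325,[*c0],loss='soft_l1',f_scale=.002); print('rim',rim.sum(),s.x,np.median(q[:,2]))
tip=(L[...,2]>.0425)&(L[...,2]<.047)&(rr<.013); q=L[tip]; print('tip',tip.sum(),q.mean(0),(q.max(0)+q.min(0))/2,np.ptp(q,0))
# image fit of the rim, radius free, height fixed at .0475 (spindle .0235..)
u0,v0,w,h=220,130,80,120
img=cv2.resize(d['pixels'][v0:v0+h,u0:u0+w],(w*K,h*K),interpolation=cv2.INTER_CUBIC)
m=(img.max(2)<85).astype(np.uint8); nl,lab,st,_=cv2.connectedComponentsWithStats(m); i=1+st[1:,4].argmax()
cs,_=cv2.findContours((lab==i).astype(np.uint8),cv2.RETR_EXTERNAL,cv2.CHAIN_APPROX_NONE); M=np.zeros_like(m); cv2.drawContours(M,cs,-1,1,-1)
T=lambda p,x:(p+[x[0],x[1],0])@RS.T+O
f=lambda x:-iou(M,sil(d,[T(ngon(x[2],.048),x),T(ngon(x[2],x[3]),x)],u0,v0,w,h))
s=best(f,[-.005,-.0447,.025,.03],[.003,.003,.001,-.01]); print('img',s.x,s.fun)
c=s.x[:2]
# hex fit: bright component at the centre
hs=img.astype(int); b=((hs[...,0]-hs[...,2]>8)&(hs.max(2)>95)).astype(np.uint8)
b=cv2.morphologyEx(b,cv2.MORPH_OPEN,np.ones((7,7)))
nl,lab=cv2.connectedComponents(b); H=(lab==lab[225,182]).astype(np.uint8); print('hex px',H.sum(),cv2.boundingRect(H))
def g(x): 
    a=x[2]; return -iou(H,sil(d,[T(hexp(.018,.045,a),x),T(hexp(.022,.038,a),x),T(hexp(.022,.024,a),x)],u0,v0,w,h))
for a in (10,20,30,40,50):
    s=best(g,[*c,np.radians(a)],[.002,.002,.15]); print('hex',a,s.x[:2],np.degrees(s.x[2])%60,s.fun)
    if a==10 or s.fun<bs.fun: bs=s
x=bs.x; vis=img.copy()
dr=lambda p,cc:cv2.polylines(vis,[(((proj(d,T(p,x))-[u0,v0]+.5)*K-.5)*16).round().astype(np.int32)],True,cc,1,cv2.LINE_AA,4)
dr(ngon(.025,.048),(255,255,0));dr(ngon(.0215,.048),(0,255,255));dr(hexp(.018,.045,x[2]),(0,255,0));dr(hexp(.022,.038,x[2]),(255,0,255));dr(ngon(.0375,.0146),(255,0,0))
cv2.imwrite('pics/ov2.png',cv2.resize(vis,None,fx=1.5,fy=1.5)[:600,:,::-1])
n=L[int(130+150/5),int(220+321/5)]; print('nose angle',np.degrees(np.arctan2(n[1]-x[1],n[0]-x[0]))+90, np.hypot(n[1]-x[1],n[0]-x[0]))
for nm in ['lip']:
  m=(L[...,2]>-.001)&(L[...,2]<.002);
```

```text
rim 420 [ 0.00129646 -0.04456525] 0.04675730341970587
tip 257 [ 0.00034432 -0.04457045  0.04399224] [-0.00034455 -0.04466077  0.04408747] [0.01655435 0.01890464 0.00302767]
img [ 0.00170861 -0.04412188  0.02451436  0.02598749] -0.9798643750325188
hex px 11476 (127, 147, 115, 131)
hex 10 [ 0.00136202 -0.04435868] 19.578781263458332 -0.9067562228368234
hex 20 [ 0.00117325 -0.04450671] 20.30214722838392 -0.9071643207338289
hex 30 [ 0.00116452 -0.04459969] 19.54798919576977 -0.9096313912009513
hex 40 [ 0.00159278 -0.04449321] 20.361376328693318 -0.9060423916482125
hex 50 [ 0.00128184 -0.04466552] 19.04422566915933 -0.9068352429869617
nose angle 17.374299347782454 0.030119690260312873
```

View pics/ov2.png

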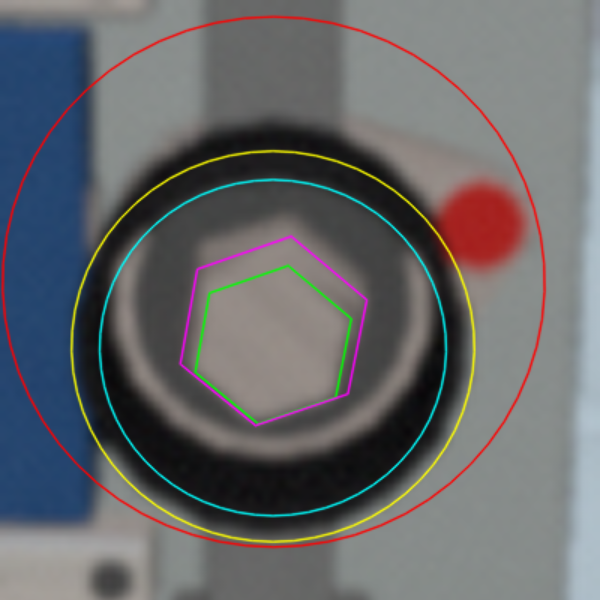

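The overlay fits: hexagon centre at about (272,345), flats near 19.5°, nose near 17°, so the cam is at about 18.5°. Next I grasp the crank and bring it above the collar.

```bash
cat >> h.py <<'E'
O=np.array([.553,0,.052]); S=O+RS@np.array([.0012,-.0445,.024]); CAM=np.radians(18.5)
E
python3 - <<'E'
from h import *
r.set_gripper(1.0)
q=down(np.radians(-79.8)); c=[.5546,-.3395]
r.move_to([*c,.15],q)
r.move_linear([*c,.061],vel=.08); r.sleep(.2); print(r.current_tool_pos(),r.current_contact_force())
r.set_gripper(0.0,60); print('open',r.current_opening(),r.current_finger_force()); p=r.current_tool_pos(); print(p); np.save('zg.npy',p[2])
r.move_linear([*c,.26],vel=.15); print(r.current_opening(),r.current_contact_force())
psi=CAM-np.pi
r.move_to(S+RS[:,2]*(p[2]+.10),tilt(psi)); r.sleep(.3)
print(r.current_tool_pos()-(S+RS[:,2]*(p[2]+.10)),r.current_q(),r.current_contact_force(),r.current_t())
d=snap('wrist','hold1'); cv2.imwrite('pics/hold1L.png',cv2.resize(d['pixels'],(800,600),interpolation=cv2.INTER_CUBIC)[:,:,::-1])
E
```

```text
[ 0.55474044 -0.33961716  0.06138216] [ 0.81947393 -0.50252974  0.42847408]
open 0.3418413560759451 59.32594683486968
[ 0.55468419 -0.33956046  0.0611262 ]
0.3373106466897124 [ 0.61942754 -0.88908073 -3.45193445]
[ 2.41070171e-04 -2.89890614e-04 -2.54881780e-05] [-0.26663353  0.08155932  2.21532065  0.38197817  0.36062262  2.22693022] [-0.90789182  0.6874108  -1.97679958] 9.275
```

View pics/hold1L.png

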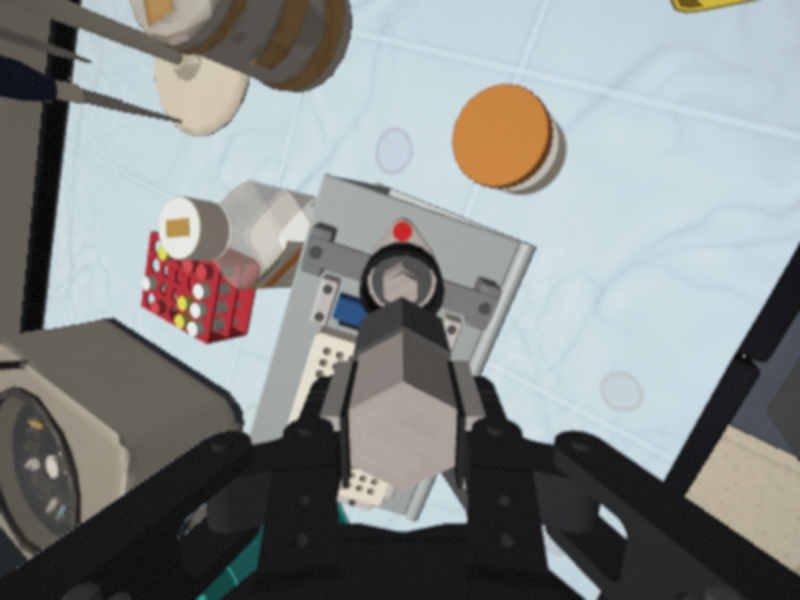

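The crank is held straight, with its axis at column 402. The collar with its hexagon is at (400,280) and the nose at (402,232), all in line, so I insert now with force monitoring.

Run:
```python
from h import *
zg=float(np.load('zg.npy')); F0=r.current_contact_force(); T=lambda h,dx=0,dy=0:S+RS@np.array([dx,dy,zg+h])
r.move_linear(T(.030),vel=.08); r.sleep(.2)
for h in [.024,.021,.018,.015,.012,.009,.006,.004,.002,.001,0]:
    r.move_linear(T(h),vel=.03); r.sleep(.1); F=RS.T@(r.current_contact_force()-F0); e=RS.T@(r.current_tool_pos()-T(h))
    print(h,F.round(1),(e*1e3).round(2),r.current_torque().round(2))
    if np.linalg.norm(F)>25: break
print(r.current_t())
```

```text
0.024 [ 0.  -0.3 -1.2] [-0.01 -0.01 -0.  ] [-0.02  0.49  0.  ]
0.021 [-0.1  1.  -0. ] [-0.01  0.01  0.01] [-0.01  0.49 -0.01]
0.018 [ 0.1  0.2 -0.6] [-0.02  0.    0.01] [-0.04  0.42  0.  ]
0.015 [ 0.2 -0.7  0.2] [-0.01  0.02  0.04] [-0.03  0.46 -0.03]
0.012 [ 2.2  3.2 -1.5] [-0.06  0.16  0.01] [0.45 0.35 0.31]
0.009 [ 1.7  4.  -1.6] [0.   0.14 0.02] [0.79 0.26 0.36]
0.006 [ 1.1  4.9 -3. ] [-0.04  0.13 -0.01] [0.87 0.29 0.45]
0.004 [ 1.3  5.7 -2. ] [-0.   0.1 -0.1] [0.95 0.14 0.47]
0.002 [ 2.3  5.9 -1.3] [ 0.    0.1  -0.15] [1.03 0.14 0.58]
0.001 [ 1.5  5.1 -0.7] [ 0.05  0.1  -0.11] [0.98 0.13 0.49]
0 [ 2.   5.2 -1.2] [ 0.04  0.11 -0.1 ] [0.93 0.11 0.58]
14.5
```

Run:
```python
from h import *
zg=float(np.load('zg.npy')); F0=r.current_contact_force(); T=lambda h,dx=0,dy=0:S+RS@np.array([dx,dy,zg+h])
h=0
for h in [-.001,-.002,-.003,-.004]:
    r.move_linear(T(h,.0002,.0005),vel=.03); r.sleep(.15); F=RS.T@(r.current_contact_force()); print(h,F.round(1),(RS.T@(r.current_tool_pos()-T(h))*1e3).round(2))
    if F[2]>6: break
r.sleep(.3)
q=np.array(r.current_q()); q0=q.copy()
for i in range(1,10):
    q[5]=q0[5]-np.radians(163)*i/9; r.set_joints(q); r.sleep(.1)
    print(i,(RS.T@r.current_contact_force()).round(1),(RS.T@r.current_torque()).round(2),(RS.T@(r.current_tool_pos()-T(h))*1e3).round(2),round(r.current_q()[5],3))
print(r.current_t(),r.current_opening())
d=snap('wrist','turn1'); s=snap('side','side1'); cv2.imwrite('pics/turn1L.png',cv2.resize(d['pixels'],(800,600),interpolation=cv2.INTER_CUBIC)[:,:,::-1])
```

```text
-0.001 [-1.3  2.2  3.9] [0.17 0.38 0.03]
-0.002 [-2.8  3.  23.7] [0.44 0.45 0.68]
1 [-2.4  5.7  9.7] [ 0.92  0.74 -0.02] [0.06 0.86 0.83] 1.484
2 [-1.8  4.5  9.5] [0.84 0.86 0.07] [0.08 0.81 0.82] 1.167
3 [-3.5  3.8  9.6] [0.7  0.84 0.02] [0.09 0.75 0.84] 0.851
4 [-2.5  3.6 10.1] [0.65 0.82 0.04] [0.12 0.71 0.85] 0.535
5 [-2.8  3.7 10.1] [0.64 0.72 0.08] [0.15 0.66 0.85] 0.219
6 [-2.2  3.9  9.5] [0.61 0.83 0.02] [0.21 0.6  0.85] -0.097
7 [-1.9  3.9  9.5] [0.58 0.71 0.14] [0.27 0.58 0.85] -0.413
8 [-2.6  3.   9.9] [0.55 0.59 0.09] [0.36 0.56 0.85] -0.729
9 [-2.1  3.3  8. ] [0.57 0.53 0.11] [0.42 0.56 0.86] -1.045
20.1 0.338620140823555
```

View pics/turn1L.png

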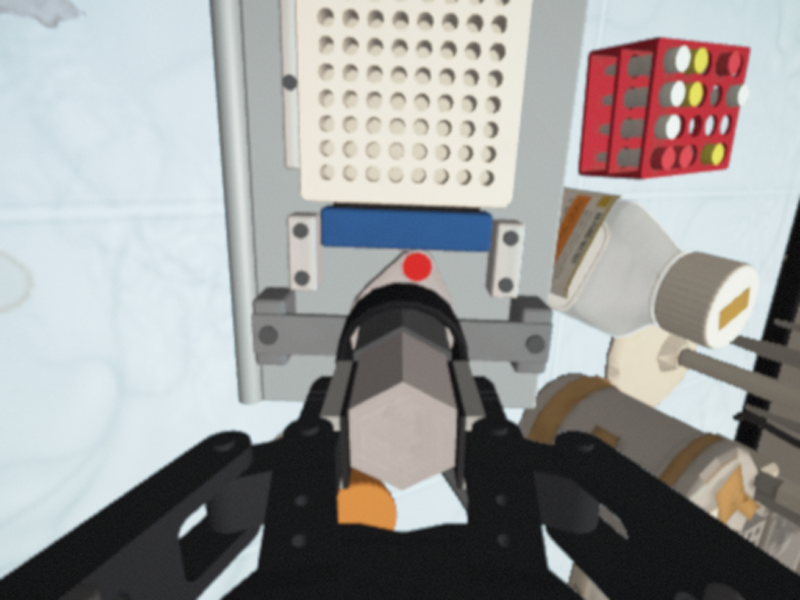

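Here the nose at (417,266) has the jaw pushed out against the plate, but it sits slightly short of square on the column-402 axis. I compute the angle next.

Run:
```python
from fit import *
for n in('col1','turn1'):
    d=load(n);px=d['pixels'].astype(int); m=((px[...,0]>170)&(px[...,1]<70)&(px[...,2]<70)).astype(np.uint8)
    k,l,st,ct=cv2.connectedComponentsWithStats(m)
    for i in range(1,k):
        if st[i,4]<20: continue
        nn=RS[:,2]; p=ray(d,*ct[i],nn,nn@O+.0146); l=RS.T@(p-S); print(n,ct[i].round(1),st[i,4],l.round(4),np.hypot(*l[:2]),np.degrees(np.arctan2(l[1],l[0]))+90)
```

```text
col1 [193.   9.] 22 [ 0.1458  0.0562 -0.0094] 0.15624925051509933 111.09762234755799
col1 [193.2  21.2] 30 [ 0.136   0.0567 -0.0094] 0.1473616100352628 112.62778673773947
turn1 [441.5  68.6] 1423 [ 0.1067  0.0943 -0.0094] 0.1424137673273683 131.47820922099854
turn1 [399.7  69.3] 500 [ 0.0821  0.0932 -0.0094] 0.1241988129539432 138.6417083572308
turn1 [381.4  69.9] 784 [ 0.0713  0.0926 -0.0094] 0.11685611823546055 142.42115102789475
turn1 [266.4 170.4] 211 [ 0.0055  0.0298 -0.0094] 0.03027122554648833 169.49034592319975
```

```bash
cat > nose.py <<'E'
from fit import *
def nose(d):
    px=d['pixels'].astype(int); m=((px[...,0]>170)&(px[...,1]<70)&(px[...,2]<70)).astype(np.uint8)
    k,_,st,ct=cv2.connectedComponentsWithStats(m)
    for i in range(1,k):
        p=ray(d,*ct[i],RS[:,2],RS[:,2]@O+.0146); l=RS.T@(p-S)
        if st[i,4]>60 and .02<np.hypot(*l[:2])<.045: return np.degrees(np.arctan2(l[1],l[0]))+90,st[i,4]
E
python3 - <<'E'
from nose import *
q=np.array(r.current_q()); q[5]-=np.radians(11); r.set_joints(q); r.sleep(.3)
print(nose(snap('wrist','turn2')),(RS.T@r.current_torque()).round(2),r.current_t())
q[5]+=np.radians(2); r.set_joints(q); r.sleep(.2)
print(nose(snap('wrist','turn3')))
p=np.array(r.current_tool_pos())
for h in(.006,.03,.06,.10):
    r.move_linear(p+RS[:,2]*h,vel=.06); print(h,(RS.T@r.current_contact_force()).round(1))
d=snap('wrist','off1');print(nose(d),r.current_opening(),r.current_t())
cv2.imwrite('pics/off1L.png',cv2.resize(d['pixels'],(800,600),interpolation=cv2.INTER_CUBIC)[:,:,::-1])
E
```

```text
(np.float64(180.94294793059376), np.int32(213)) [0.58 0.45 0.07] 20.85
(np.float64(181.11327603852968), np.int32(211))
0.006 [-1.   2.5  0.2]
0.03 [-1.8  0.3 -2.2]
0.06 [-1.5 -1.5 -2. ]
0.1 [-1.7  1.2 -2. ]
(np.float64(181.33260963482005), np.int32(88)) 0.34166150476440954 23.6667
```

View pics/off1L.png

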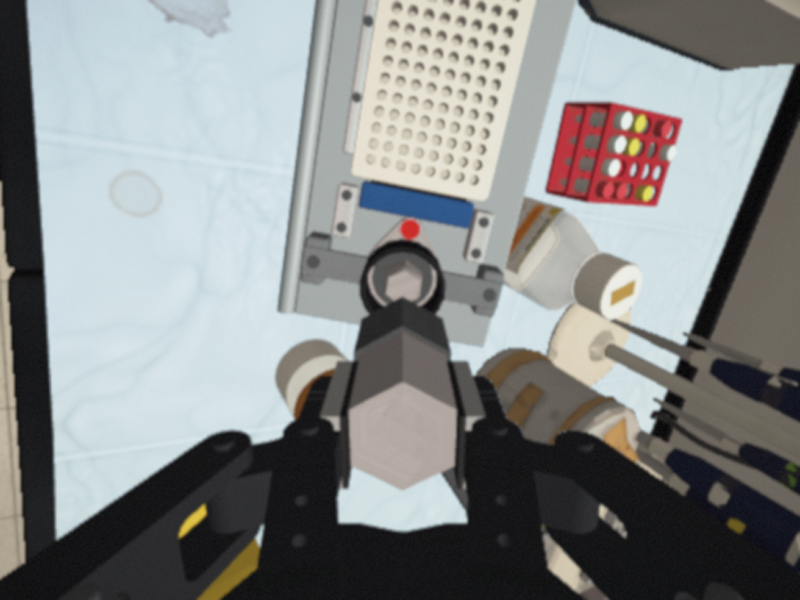

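The crank is off the hexagon. The nose at (410,230) points squarely at the jaw (181°), and the plate is in place. Next I stand the crank back on its old spot.

Run:
```python
from h import *
zg=float(np.load('zg.npy')); c=[.5546,-.3395]
p=np.array(r.current_tool_pos()); r.move_linear(p+[0,0,.05],vel=.15)
r.move_to([*c,.26],down(np.radians(-79.8))); r.move_linear([*c,zg+.012],vel=.15); r.sleep(.3); F0=r.current_contact_force()
h=.008
while h>-.006:
    r.move_linear([*c,zg+h],vel=.03); r.sleep(.1); f=(r.current_contact_force()-F0)[2]
    print(round(h,3),f.round(1))
    if f>3: break
    h-=.001
r.set_gripper(.5); r.sleep(.2); r.set_gripper(1.0); r.sleep(.3)
r.move_linear([*c,.20],vel=.1); r.sleep(.5)
d=snap('wrist','end'); s=snap('side','end2'); print(r.current_t())
P=cloud(d); m=(P[...,2]>.066)&(P[...,2]<.078)&(np.hypot(P[...,0]-c[0],P[...,1]-c[1])<.02); print(m.sum(),P[m].mean(0),P[m].std(0))
cv2.imwrite('pics/endL.png',np.hstack([cv2.resize(x['pixels'],(400,300)) for x in(d,s)])[:,:,::-1])
```

```text
0.008 -0.5
0.007 -0.4
0.006 -0.5
0.005 -0.7
0.004 -0.2
0.003 -0.1
0.002 -1.6
0.001 -0.3
0.0 -0.6
-0.001 7.5
34.1
1000 [ 0.55591488 -0.3405112   0.06978942] [0.0081251  0.00786925 0.00074262]
```

View pics/endL.png

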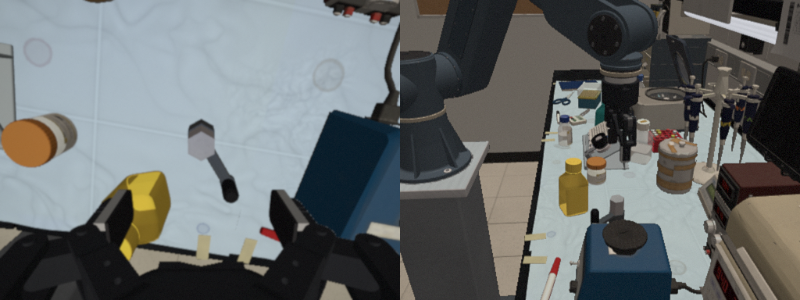

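The crank stands upright, with its head at (201,140) and its top level at 0.070 m. The bottles and jar are untouched and the gripper is clear, so I hand in.

```bash
python3 -c "
from cell import r
print(r.hand_in())"
```

```text
the job is handed in; nothing more can be done
None
```

I handed the job in at about 34 s: in the last pictures the cam nose is at about 181°, the jaw is out against the plate, the crank stands upright on its old spot on the bench, and the bottles and jar look untouched; the pad's force on the plate was not measured, and the hand-in call returned no verdict.

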